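# Count two sample jars into the tray for a duplicate assay

## Robot

A 6-joint arm with a two-finger parallel gripper is mounted at the origin on the work surface. World frame = base frame: x ahead of the robot, y to its left, z up, the work surface at z = 0. Lengths are in m, angles in rad, forces in N, time in s.
With the tool pointing down it reaches from about 0.3 to 0.95 m from the base axis. Payload 3.1 kg.
Tool frame: the origin (TCP) lies at the very end of the fingers, on their centre line; the grasp point (between the pads) lies manip.pinch_z behind it (manip.pinch_z is the distance from the TCP to the grasp point, in m); y points along the fingers, x is the direction in which the jaws open and shut, and the axes are right-handed (so a half turn about y gives the same grasp; the last joint's range is limited). The gripper opens to 85 mm and grips with 20 to 120 N. Pads are 22 mm wide; open, the fingers measure 114 mm over their backs; the gripper's body (76 mm by 85 mm) begins 54 mm behind the grasp point. The pads swing forward as they close: fully open they stand 13 mm farther back than shut.
Start: joints at [1.231, 0.308, 1.634, -0, 1.2, -0.07], TCP at [0.167, 0.602, 0.207] pointing down, gripper open.
Joint ranges: [-3.06, 3.06], [-0.79, 1.96], [0.05, 2.63], [-1.19, 4.34], [0.05, 2.64], [-2.94, 2.94]. Speed limits (rad/s): [2.79, 2.79, 3.14, 3.14, 3.14, 3.14].

## Interface

Orientations are given as [roll, pitch, yaw] about the fixed x, y, z axes, in that order (R = Rz(yaw) Ry(pitch) Rx(roll)).
In Python, from workcell import manip, imaging gives the robot as it stands.
- The arm moves only by the tool move_arm, never from a script. Its argument "deltas" is a list of rows, each an object with "linear": the shift along the world's x, y, z in m, a list of three; "roll": the turn about the world's z in degrees. A call has 1 to 10 rows; each row is the pose to reach, as a shift and turn from the pose measured when the call began; what a row does not reach only later rows make up. A row lasts 1/12 s, in which the tool goes at most 41.7 mm and 7.16 degrees, less where a joint would pass 70% of its speed; a pose out of reach is approached as far as the arm can. A call with a gripper value outside its range is refused whole. "claw" is the closure in counts, from 0 (fully open) to 255 (shut), set as the call begins (left out, the last holds). The fingers move at their own pace and stop on an object; "grip_force" is the grip in N (left out, the last holds). Time passes only in rows, so rows that repeat a pose let the fingers close. It gives the time, the measured TCP pose, the force and the opening at its end, in the units of the state.
- manip.get_state(): the state, without advancing time (a new reading comes with each control period).
- imaging.snapshot(name): name is "scene" or "top"; returns a dict with "color" (384x512x3 uint8, blue, green, red), "fov_y" (degrees; the focal length in pixels is half the picture's height over the tangent of half this angle, whatever the lens; pixels are square), "cx", "cy" (the principal point, pixels), "R" (3x3) and "t" (3): a world point X has camera coordinates R X + t. Camera axes: x right, y down, z forward; pixel columns grow to the right and rows downward; lengths in m; the calibration is good to about 2 mm. A picture is of the moment at which its call begins. There is no depth.
- manip.hand_in(): hands the job in, once; it reports no verdict.
The state is a dict: "clock": time; "joint_pos": joint angles; "joint_vel": joint speeds; "joint_torque": joint torques, N m; "tool_pos": TCP position; "eef_rot": TCP orientation; "contact_force": force on the tool from outside, world axes, zero at the start; "moment": the same for the moment, N m; "opening": opening from 0.0 (shut) to 1.0 (fully open).
Only numpy, scipy, OpenCV 4.12 (cv2) and the standard library are available. Lean on these libraries where they do the work, as an engineer would, in place of code of your own. Each camera call takes 0.05 s, during which the arm holds its last target.

## Task

The next assay is run in duplicate: take two of the three squat sample jars from the grey mat and stand them upright on the floor of the shallow steel tray. Exactly two are wanted, any two, so leave the third squat jar standing where it is.

Things in the scene. Friction and masses are not known exactly. Their poses are not given: they have to be found in the camera images.
- jar1_mid (a point): Squat sample jar, one of three alike: off-white plastic, ribbed white screw cap, a closed upright cylinder 44 mm in diameter, 60 mm high, about 70 g. The point is its centre, 30 mm above its foot; z up. It stands on a thin grey mat (2 mm), at least 95 mm between centres from any other container.
- jar2_mid (a point): Squat sample jar, one of three alike: off-white plastic, ribbed white screw cap, a closed upright cylinder 44 mm in diameter, 60 mm high, about 70 g. The point is its centre, 30 mm above its foot; z up. On the mat also stand two bystanders of the same plastic: a slim vial, 28 mm in diameter, 82 mm high, and a flat pot, 62 mm in diameter, 30 mm high.
- jar3_mid (a point): Squat sample jar, one of three alike: off-white plastic, ribbed white screw cap, a closed upright cylinder 44 mm in diameter, 60 mm high, about 70 g. The point is its centre, 30 mm above its foot; z up. Which container stands where on the mat changes.
- tray_floor (a point): Shallow open steel tray, fixed to the bench left or right of the mat, empty at the start. The point is the centre of its inner floor, 4 mm above the bench; x along its short side, y along its long side, z up. Inside 142 x 212 mm, walls 4 mm thick, rim 20 mm above this point; a flat lip outside each long wall adds 12 mm.
Mind the look-alikes: they are no part of the job. Leave any turquoise look-alike of the part that bears jar3_mid alone.

How it is judged:
At the end, for the whole second after the job is handed in: Exactly two of the three squat jars stand upright (within 10 degrees) on the tray's floor, inside its walls (centre height within 8 mm of that of a jar standing there); the third squat jar still stands upright within 30 mm of where it was at the start (((x of jar1_mid in the frame of tray_floor between -0.058 and 0.058 m and y of jar1_mid in the frame of tray_floor between -0.093 and 0.093 m and z of jar1_mid in the frame of tray_floor between 0.022 and 0.038 m and angle between each of jar1_mid, jar2_mid, jar3_mid's own z axis and vertical below 0.17 rad and x of jar2_mid in the frame of tray_floor between -0.058 and 0.058 m and y of jar2_mid in the frame of tray_floor between -0.093 and 0.093 m and z of jar2_mid in the frame of tray_floor between 0.022 and 0.038 m and distance of jar3_mid from where it was at the start of the episode below 0.03 m and linear speed of each of jar1, jar2, jar3 below 0.02 m/s) or (x of jar1_mid in the frame of tray_floor between -0.058 and 0.058 m and y of jar1_mid in the frame of tray_floor between -0.093 and 0.093 m and z of jar1_mid in the frame of tray_floor between 0.022 and 0.038 m and angle between each of jar1_mid, jar3_mid, jar2_mid's own z axis and vertical below 0.17 rad and x of jar3_mid in the frame of tray_floor between -0.058 and 0.058 m and y of jar3_mid in the frame of tray_floor between -0.093 and 0.093 m and z of jar3_mid in the frame of tray_floor between 0.022 and 0.038 m and distance of jar2_mid from where it was at the start of the episode below 0.03 m and linear speed of each of jar1, jar2, jar3 below 0.02 m/s) or (x of jar2_mid in the frame of tray_floor between -0.058 and 0.058 m and y of jar2_mid in the frame of tray_floor between -0.093 and 0.093 m and z of jar2_mid in the frame of tray_floor between 0.022 and 0.038 m and angle between each of jar2_mid, jar3_mid, jar1_mid's own z axis and vertical below 0.17 rad and x of jar3_mid in the frame of tray_floor between -0.058 and 0.058 m and y of jar3_mid in the frame of tray_floor between -0.093 and 0.093 m and z of jar3_mid in the frame of tray_floor between 0.022 and 0.038 m and distance of jar1_mid from where it was at the start of the episode below 0.03 m and linear speed of each of jar1, jar2, jar3 below 0.02 m/s))); the robot touches nothing.
It also fails if it takes over 58 s, if anything falls off the work surface, if the arm or the gripper's body presses on something with over 40 N, if the wrist force passes 120 N, or if a joint passes its speed limit or range.

## Working session

There is one attempt and no reset: what is moved stays moved. The work goes in short steps, Python scripts to look and compute and a tool call to move; the robot and the scene stay as the last step left them, time stands still between calls to the robot, and variables do not carry over. Pictures are saved under pics/ and viewed, and the job is handed in when it is done.

Besides the shell and the picture viewer there is one more tool, called after "Emit:" as a command line: name --argument value ..., lists and objects as JSON in quotes. move_arm: Moves the arm, as the interface text tells. Its arguments: {"type":"object","properties":{"deltas":{"type":"array","items":{"type":"object","properties":{"linear":{"type":"array","items":{"type":"number"}},"roll":{"type":"number"}}}},"claw":{"type":"number"},"grip_force":{"type":"number"}},"required":["deltas"]}

```bash
mkdir -p pics
python3 - <<'E'
from workcell import manip, imaging
import cv2,pickle
print(manip.get_state()); print(manip.pinch_z)
for n in("scene","top"):
    s=imaging.snapshot(n); cv2.imwrite(f"pics/{n}0.png",s["color"]); pickle.dump(s,open(f"{n}0.pkl","wb"))
    print(n,s["fov_y"],s["cx"],s["cy"],s["R"],s["t"])
E
```

```text
{'clock': 0.0, 'joint_pos': array([ 1.23131242e+00,  3.09013335e-01,  1.63519319e+00,  1.70303924e-05,
        1.19968131e+00, -6.97216806e-02]), 'joint_vel': array([ 0.00110568,  0.0016974 ,  0.00038499, -0.00031509, -0.00117307,
       -0.00180833]), 'joint_torque': array([-1.66312435e-03, -4.15247977e+01, -2.76669270e+01, -2.16450467e-04,
        1.00908772e-02,  2.24291796e-06]), 'tool_pos': array([0.16630649, 0.60156136, 0.20623878]), 'eef_rot': array([-1.57062061,  0.00228851,  1.3010281 ]), 'contact_force': array([-0.26212605, -0.31305928, -0.15630561]), 'moment': array([ 0.09274432, -0.02338883, -0.02009749]), 'opening': 0.999140443691739}
0.0187
scene 48.26371119288649 251.9232660570379 189.97489925407552 [[ 0.54633849  0.83739232  0.01698129]
 [ 0.64721238 -0.40921716 -0.64316207]
 [-0.53162994  0.36237469 -0.76554176]] [-0.23360927 -0.28617522  1.48016201]
top 51.604590590641 253.33372533110534 184.56690817371415 [[-0.01579622 -0.99936296 -0.03200252]
 [-0.99895427  0.017147   -0.0423833 ]
 [ 0.04290505  0.03129956 -0.99858875]] [0.00487847 0.46442507 1.01520126]
```

```bash
sleep 1; ls . pics
```

```text
.:
pics
scene0.pkl
top0.pkl

pics:
scene0.png
top0.png
```

View pics/scene0.png

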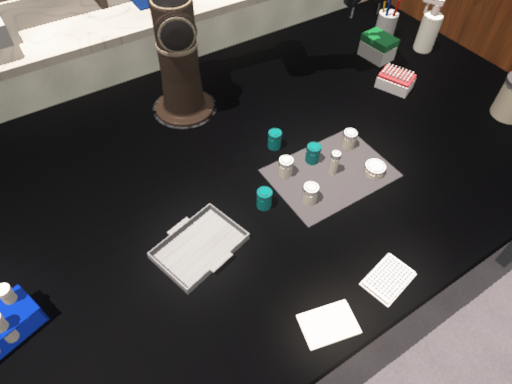

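View pics/top0.png

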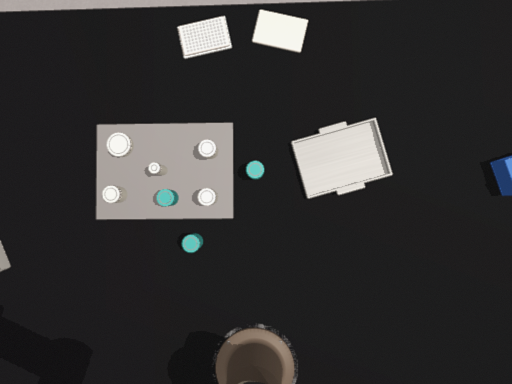

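```bash
cat > h.py <<'E'
import numpy as np,cv2
from workcell import manip,imaging
def ray(s,u,v,z):
    f=192/np.tan(np.radians(s["fov_y"])/2)
    R,t=np.array(s["R"]),np.array(s["t"])
    d=R.T@np.array([(u-s["cx"])/f,(v-s["cy"])/f,1]); c=-R.T@t
    return c+d*(z-c[2])/d[2]
def proj(s,X):
    f=192/np.tan(np.radians(s["fov_y"])/2)
    p=np.array(s["R"])@X+s["t"]; return p[:2]/p[2]*f+[s["cx"],s["cy"]]
def crop(s,x0,y0,x1,y1,k,name):
    im=cv2.resize(s["color"][y0:y1,x0:x1],None,fx=k,fy=k,interpolation=cv2.INTER_CUBIC); cv2.imwrite("pics/"+name,im)
E
python3 - <<'E'
import pickle; from h import *
s=pickle.load(open("top0.pkl","rb")); crop(s,90,115,270,255,4,"topL.png"); crop(s,280,110,400,205,6,"topR.png")
s=pickle.load(open("scene0.pkl","rb")); crop(s,250,115,410,225,5,"sceneL.png"); crop(s,140,195,260,295,6,"sceneR.png")
E
sleep 0
```

```text
(no output)
```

View pics/topL.png

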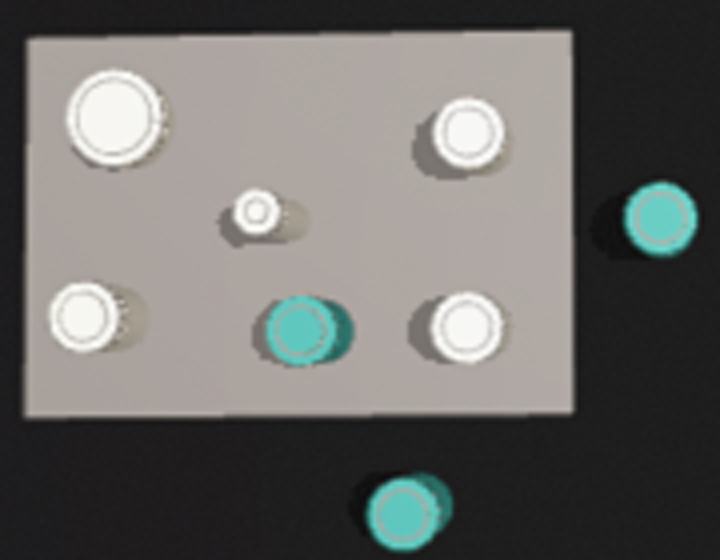

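View pics/topR.png

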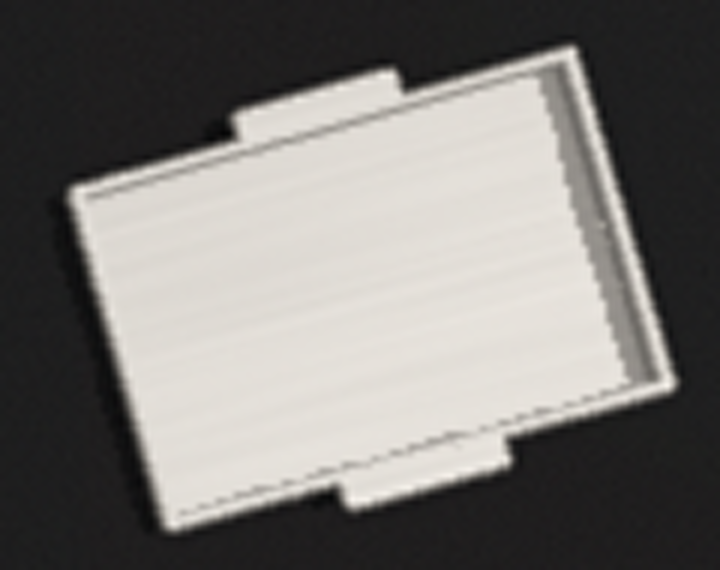

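View pics/sceneL.png

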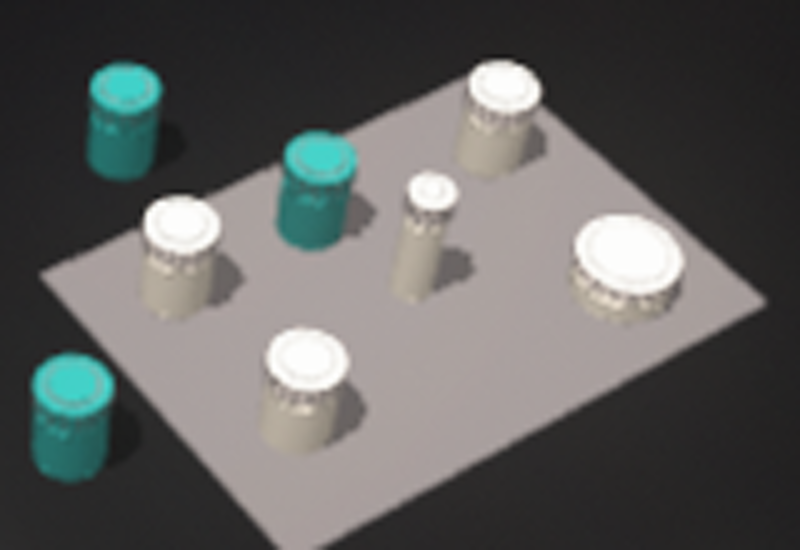

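View pics/sceneR.png

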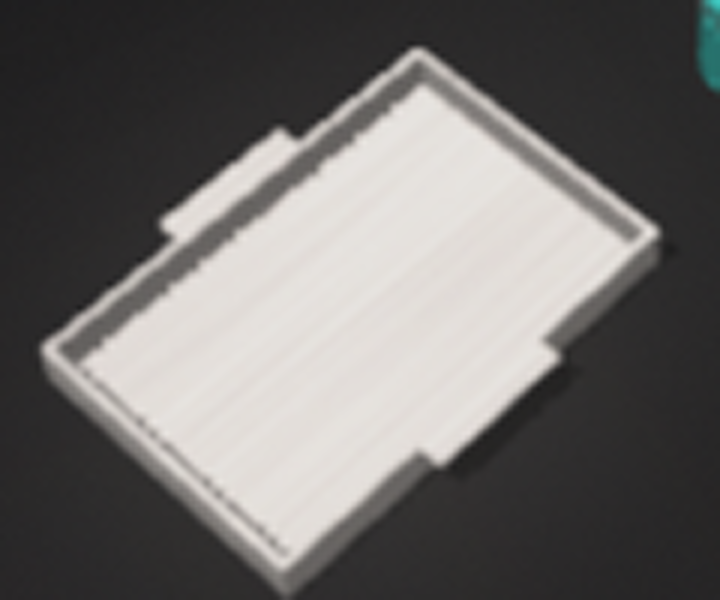

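Five off-white containers stand on the mat (top image). The flat pot is at (118,145) because it is wide and low. The vial is at (154,168) because it is slim. The squat jars are A (207,148), B (207,197) and C (111,194). The turquoise look-alikes at (165,198), (255,170) and (191,243) are not to be touched. The enlarged crops confirm that A and B are squat, white-capped jars. I'll take A and B because they are nearest the tray, and leave C.

Run:
```python
import pickle; from h import *
np.set_printoptions(precision=4,suppress=True)
t=pickle.load(open("top0.pkl","rb")); s=pickle.load(open("scene0.pkl","rb"))
P=lambda x,y:(90+x/4-.4,115+y/4-.4); Q=lambda x,y:(250+x/5-.4,115+y/5-.4)
for n,p,q,z in [("A",(468,133),(307,358),.062),("B",(467,327),(181,225),.062),("C",(84,317),(503,87),.062),("pot",(113,117),(628,255),.032),("vial",(256,211),(432,191),.084),("T1",(660,218),(72,384),.06),("T2",(302,330),(320,157),.062),("T3",(404,514),(125,88),.06)]:
    print(n,ray(t,*P(*p),z)[:2],ray(s,*Q(*q),z)[:2])
P=lambda x,y:(280+x/6-.4,110+y/6-.4);Q=lambda x,y:(140+x/6-.4,195+y/6-.4)
a=np.array([ray(t,*P(*p),.024)[:2] for p in [(72,188),(575,48),(674,384),(168,528)]])
b=np.array([ray(s,*Q(*p),.024)[:2] for p in [(657,235),(287,572),(45,350),(418,50)]])
for c in(a,b): print(c,c.mean(0),[np.linalg.norm(c[i]-c[i-1]) for i in range(4)],np.degrees(np.arctan2(*(c[0]-c[1])[::-1])))
st=manip.get_state();print(st["tool_pos"],st["joint_pos"])
```

```text
A [0.5549 0.1096] [0.5563 0.1084]
B [0.4352 0.1115] [0.4372 0.1095]
C [0.4453 0.3495] [0.4474 0.3475]
pot [0.574  0.3425] [0.5766 0.3391]
vial [0.5071 0.2355] [0.5085 0.2337]
T1 [ 0.5003 -0.0081] [ 0.5013 -0.0102]
T2 [0.435  0.2136] [0.4358 0.213 ]
T3 [0.3213 0.1518] [0.3226 0.1505]
[[ 0.5735 -0.1026]
 [ 0.6287 -0.316 ]
 [ 0.4855 -0.3531]
 [ 0.4285 -0.1401]] [ 0.529 -0.228] [np.float64(0.14981900543354512), np.float64(0.22045916025445372), np.float64(0.14790241805622384), np.float64(0.2205359490954)] 104.4915972581102
[[ 0.5755 -0.1058]
 [ 0.6313 -0.3153]
 [ 0.4868 -0.3531]
 [ 0.4308 -0.1429]] [ 0.5311 -0.2293] [np.float64(0.14942604938185255), np.float64(0.2167552006307946), np.float64(0.1494426261469325), np.float64(0.2174713105873483)] 104.91866738522761
[0.1664 0.6016 0.2064] [ 1.2313  0.3089  1.6351 -0.      1.1997 -0.0697]
```

Emit:
move_arm --deltas '[{"linear":[0.026,-0.033,0],"roll":-6},{"linear":[0.052,-0.066,0],"roll":-12},{"linear":[0.078,-0.098,0],"roll":-18},{"linear":[0.104,-0.131,0],"roll":-24},{"linear":[0.13,-0.164,0],"roll":-30},{"linear":[0.156,-0.197,0],"roll":-36},{"linear":[0.182,-0.23,0],"roll":-42},{"linear":[0.208,-0.263,0],"roll":-48},{"linear":[0.234,-0.296,0],"roll":-54},{"linear":[0.26,-0.328,0],"roll":-60}]' --claw 0 --grip_force 30

```text
clock: 0.93
tool_pos: [0.4253, 0.2735, 0.2061]
eef_rot: [-1.571, 0.003, 0.249]
contact_force: [1.5, 0.7, 0.3]
opening: 0.998
```

Emit:
move_arm --deltas '[{"linear":[0.026,-0.033,0],"roll":0.4},{"linear":[0.052,-0.066,0],"roll":0.4},{"linear":[0.078,-0.099,0],"roll":0.4},{"linear":[0.104,-0.132,-0.02],"roll":0.4},{"linear":[0.13,-0.1645,-0.05],"roll":0.4},{"linear":[0.13,-0.1645,-0.08],"roll":0.4},{"linear":[0.13,-0.1645,-0.1],"roll":0.4},{"linear":[0.13,-0.1645,-0.115],"roll":0.4},{"linear":[0.13,-0.1645,-0.115],"roll":0.4}]'

```text
clock: 1.68
tool_pos: [0.5512, 0.1078, 0.0862]
eef_rot: [-1.569, 0.012, 0.254]
contact_force: [-0.7, 0.1, -0.3]
opening: 0.998
```

Run:
```python
from h import *
st=manip.get_state();print(st["tool_pos"],st["eef_rot"])
a=imaging.snapshot("top");b=imaging.snapshot("scene")
crop(a,130,70,300,230,4,"t1.png");crop(b,230,60,410,230,4,"s1.png")
```

```text
[0.55116391 0.10776065 0.08619145] [-1.56926815  0.01237296  0.25435404]
```

View pics/t1.png

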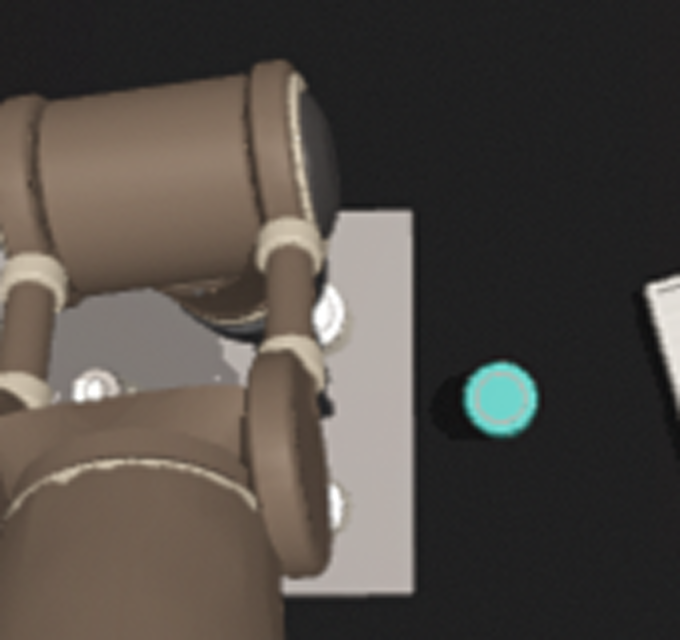

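View pics/s1.png

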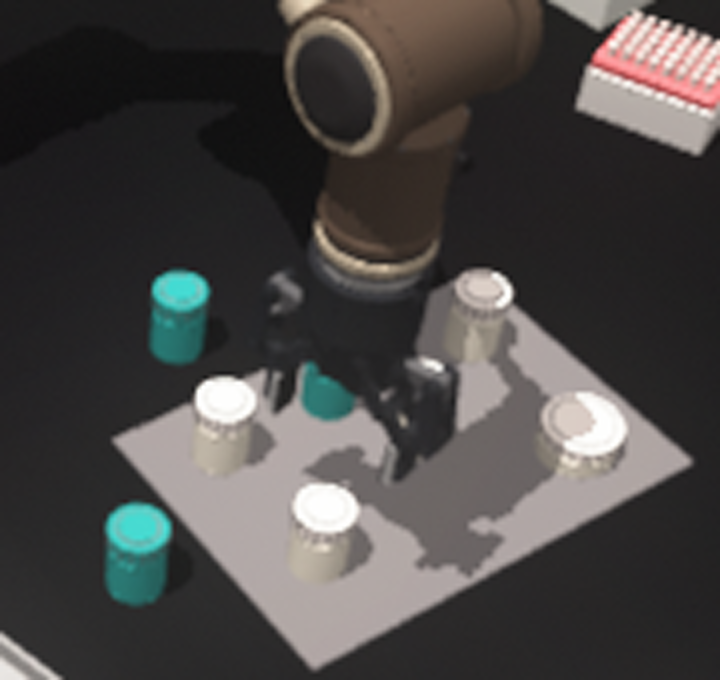

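Run:
```python
from h import *
st=manip.get_state();print(st["clock"],st["tool_pos"],st["eef_rot"],st["joint_vel"])
```

```text
1.7833 [0.55454878 0.10885214 0.09030802] [-1.57037089  0.00470205  0.25564524] [ 0.00782665 -0.03518829 -0.03155965  0.0020186  -0.00312102 -0.00041385]
```

Run:
```python
from h import *
a=imaging.snapshot("top");b=imaging.snapshot("scene")
crop(a,130,70,300,230,4,"t2.png");crop(b,230,60,410,230,4,"s2.png")
st=manip.get_state();X=st["tool_pos"];print(st["clock"],X,st["joint_vel"])
print((proj(a,X)-[130,70])*4,(proj(b,X)-[230,60])*4)
```

```text
1.8833 [0.55641351 0.10939521 0.09243295] [ 0.00285092 -0.01645038 -0.00782948 -0.00038423 -0.00346674  0.00014393]
[299.08304402 302.04210973] [330.82668577 474.8972955 ]
```

View pics/s2.png

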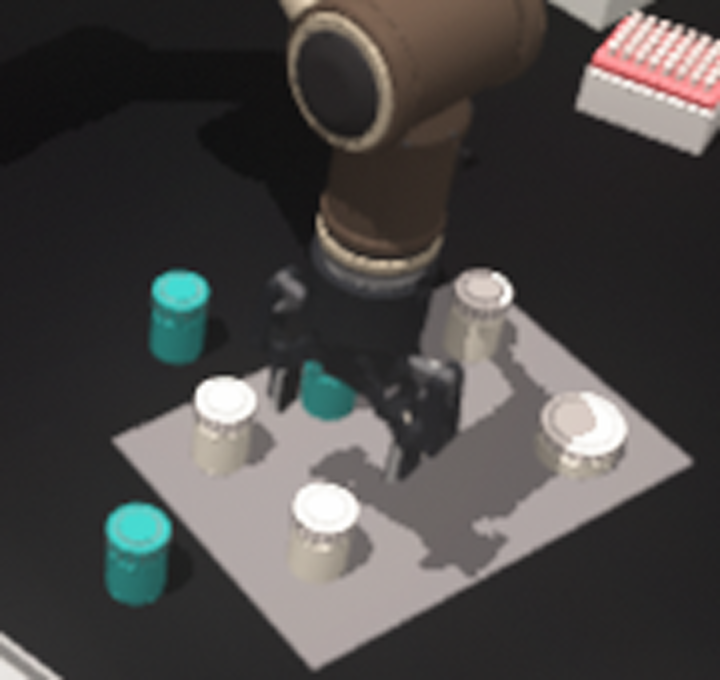

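View pics/t2.png

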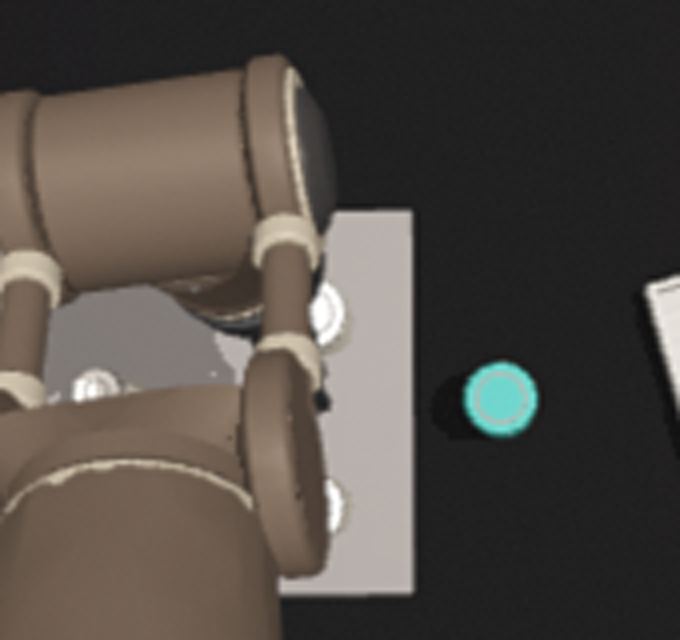

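Run:
```python
from h import *
import pickle
b=pickle.load(open("scene0.pkl","rb"));a=pickle.load(open("top0.pkl","rb"))
X=np.array([.5564,.1094,.0924]);d=np.array([.967,.254,0]);n=np.array([-.254,.967,0])
for z in(.0924,.1055):
  for k in(-.057,-.0425,.0425,.057):
    p=X+d*k;p[2]=z;print(z,k,(proj(b,p)-[230,60])*4,(proj(a,p)-[130,70])*4)
print((proj(b,X+[0,0,.15])-[230,60])*4)
print((proj(b,np.array([.436,.1105,.062]))-[230,60])*4,(proj(b,np.array([.555,.109,.062]))-[230,60])*4)
```

```text
0.0924 -0.057 [264.3432986  432.51526408] [324.22564052 393.51298353]
0.0924 -0.0425 [280.99346299 443.13578033] [317.81573319 370.20025479]
0.0924 0.0425 [382.20802741 507.69676015] [280.43450772 234.24534543]
0.0924 0.057 [400.11613065 519.11966848] [274.09062467 211.1727459 ]
0.1055 -0.057 [266.18765493 419.3907068 ] [321.14517658 391.66238221]
0.1055 -0.0425 [282.9913396  430.03377904] [314.64795479 368.02492156]
0.1055 0.0425 [385.17160738 494.75243996] [276.76026993 230.18621297]
0.1055 0.057 [403.25638293 506.20692606] [270.33090107 206.7956072 ]
[361.90315237 310.67325246]
[223.32380247 396.83166138] [323.52975226 503.21995733]
```

Run:
```python
from h import *
b=imaging.snapshot("scene")
im=b["color"][130:205,285:355]
im=cv2.resize(im,None,fx=8,fy=8,interpolation=cv2.INTER_CUBIC)
im=np.clip(255*(im/255.)**.5,0,255).astype(np.uint8)
X=np.array([.5564,.1094,.0924]);d=np.array([.967,.254,0])
for k in(-.0425,.0425):
    for z in (.0924,.1055):
        p=X+d*k;p[2]=z;q=(proj(b,p)-[285,130])*8;cv2.circle(im,tuple(int(v) for v in q),3,(0,0,255),-1)
cv2.imwrite("pics/s3.png",im)
```

```text
(no output)
```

View pics/s3.png

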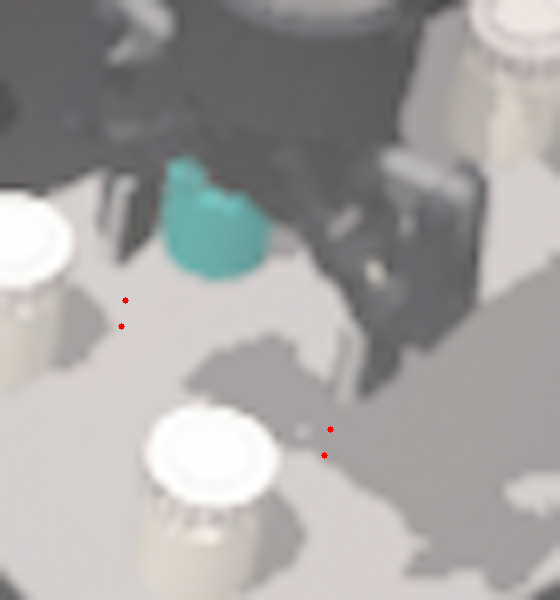

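Emit:
move_arm --deltas '[{"linear":[0,0,0.0]},{"linear":[0,0,0.0]},{"linear":[0,0,0.0]},{"linear":[0,0,0.0]},{"linear":[0,0,0.0]},{"linear":[0,0,0.0]},{"linear":[0,0,0.0]},{"linear":[0,0,0.0]},{"linear":[0,0,0.0]},{"linear":[0,0,0.0]}]' --claw 255

```text
invalid input
```

Run:
```python
from h import *
b=imaging.snapshot("scene");a=imaging.snapshot("top")
st=manip.get_state();X=st["tool_pos"];print(st["clock"],X,st["eef_rot"],st["opening"])
im=b["color"][130:205,285:355]
def g(im):
    im=cv2.resize(im,None,fx=8,fy=8,interpolation=cv2.INTER_CUBIC)
    return np.clip(255*(im/255.)**.5,0,255).astype(np.uint8)
i1=g(b["color"][130:205,285:355]);i2=g(a["color"][120:190,175:225])
for i,s,o in((i1,b,[285,130]),(i2,a,[175,120])):
    q=(proj(s,X)-o)*8;cv2.circle(i,tuple(int(v) for v in q),3,(0,0,255),-1)
cv2.imwrite("pics/s4.png",i1);cv2.imwrite("pics/t4.png",i2)
```

```text
2.0333 [0.55658029 0.10947681 0.09285131] [-1.57118453e+00 -6.51057228e-04  2.56423353e-01] 0.9998769795361361
```

View pics/s4.png

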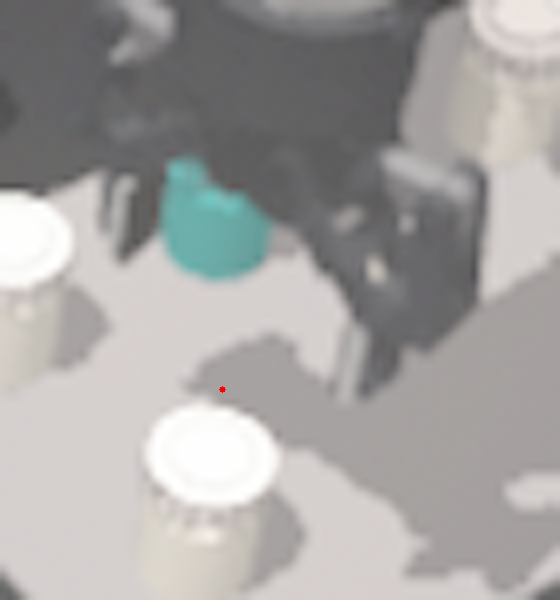

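View pics/t4.png

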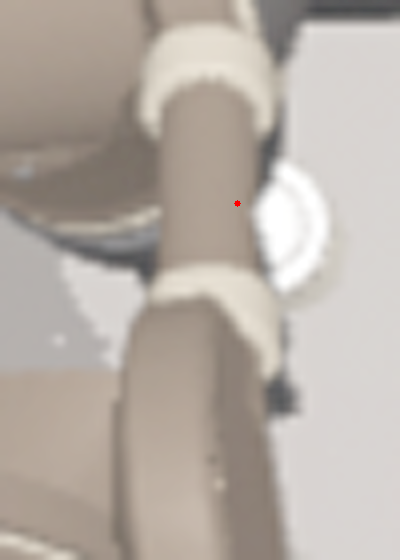

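Emit:
move_arm --deltas '[{"linear":[0,0,0],"roll":0},{"linear":[0,0,0],"roll":0},{"linear":[0,0,0],"roll":0},{"linear":[0,0,0],"roll":0},{"linear":[0,0,0],"roll":0},{"linear":[0,0,0],"roll":0},{"linear":[0,0,0],"roll":0},{"linear":[0,0,0],"roll":0},{"linear":[0,0,0],"roll":0},{"linear":[0,0,0],"roll":0}]' --claw 254

```text
clock: 2.87
tool_pos: [0.5565, 0.1094, 0.0928]
eef_rot: [-1.571, -0.001, 0.256]
contact_force: [0.5, 0.3, 0.3]
opening: 0.002
```

```bash
cat > look.py <<'E'
from h import *
import sys
n=sys.argv[1]
b=imaging.snapshot("scene");a=imaging.snapshot("top")
st=manip.get_state();X=st["tool_pos"];print(st["clock"],X,st["eef_rot"],st["opening"])
def g(im):
    im=cv2.resize(im,None,fx=8,fy=8,interpolation=cv2.INTER_CUBIC)
    return np.clip(255*(im/255.)**.5,0,255).astype(np.uint8)
out=[]
for s,sx in((b,"s"),(a,"t")):
    q=proj(s,X);o=np.clip((q-[37,40]).astype(int),0,400)
    i=g(s["color"][o[1]:o[1]+70,o[0]:o[0]+75])
    cv2.circle(i,tuple(int(v) for v in (q-o)*8),3,(0,0,255),-1)
    cv2.imwrite(f"pics/{sx}{n}.png",i);print(sx,o)
E
python3 look.py 5
```

```text
2.9667 [0.55657356 0.10947697 0.09277723] [-1.57113699e+00 -5.75260269e-04  2.56336863e-01] 0.0024286299018810294
s [275 138]
t [167 105]
```

View pics/s5.png

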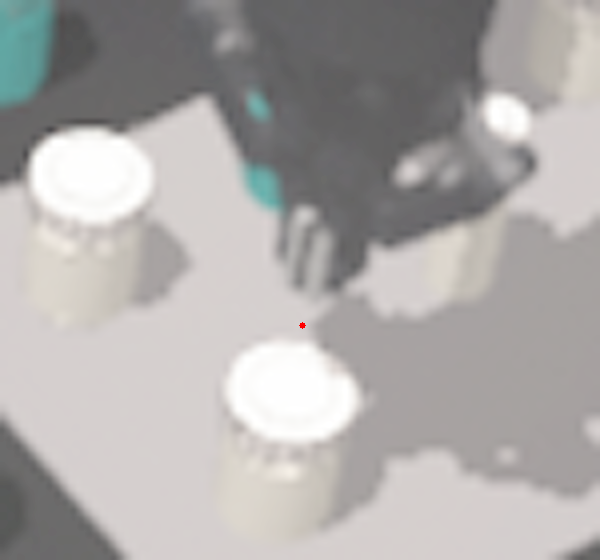

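View pics/t5.png

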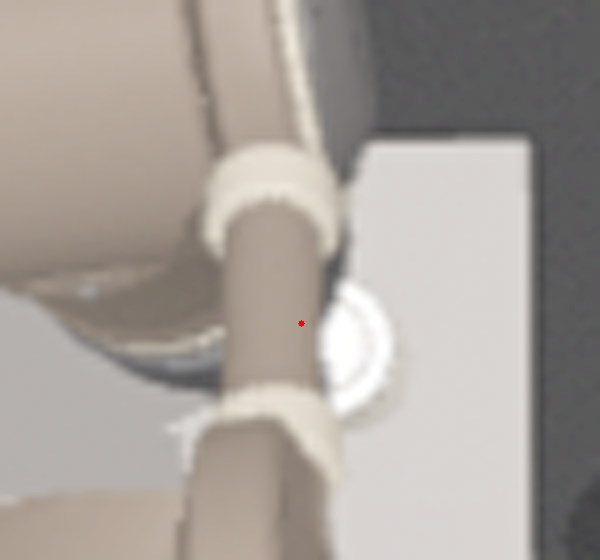

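The image shows the fingertips about 5 px above the projected TCP at (302,325). I'll go lower in steps and check the relation to the jar visually.

Emit:
move_arm --deltas '[{"linear":[0,0,0],"roll":0},{"linear":[0,0,0],"roll":0},{"linear":[0,0,0],"roll":0},{"linear":[0,0,0],"roll":0},{"linear":[0,0,0],"roll":0},{"linear":[-0.001,0,-0.01],"roll":0},{"linear":[-0.001,0,-0.025],"roll":0},{"linear":[-0.001,0,-0.037],"roll":0},{"linear":[-0.001,0,-0.037],"roll":0},{"linear":[-0.001,0,-0.037],"roll":0}]' --claw 0

```text
clock: 3.8
tool_pos: [0.5541, 0.1093, 0.0542]
eef_rot: [-1.571, 0.003, 0.256]
contact_force: [0.6, -0.3, 0.1]
opening: 1.0
```

```bash
python3 look.py 6
```

```text
3.9 [0.55583022 0.10949878 0.05585576] [-1.57118176e+00 -8.04642352e-04  2.56377812e-01] 0.999411041629516
s [273 147]
t [170 107]
```

View pics/s6.png

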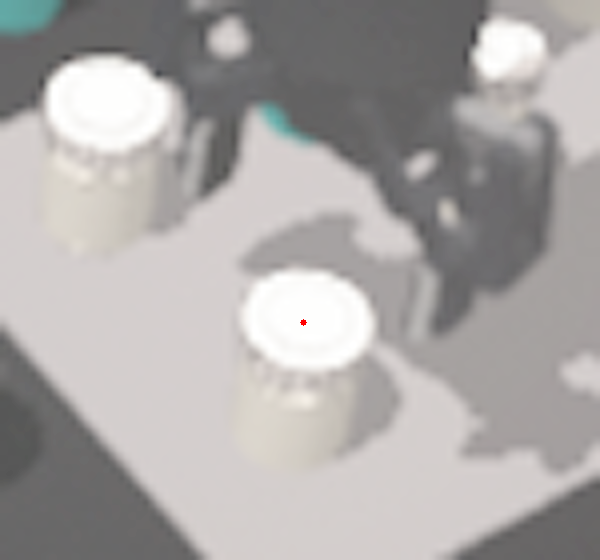

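View pics/t6.png

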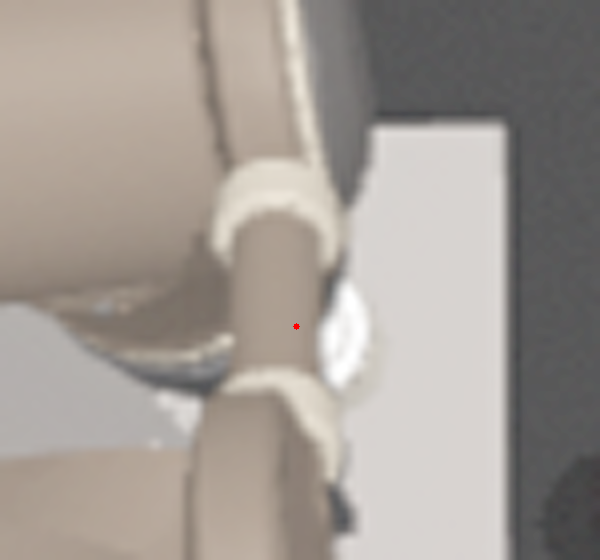

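Emit:
move_arm --deltas '[{"linear":[0,0,-0.01],"roll":0},{"linear":[0,0,-0.02],"roll":0},{"linear":[0,0,-0.03],"roll":0},{"linear":[0,0,-0.03],"roll":0},{"linear":[0,0,-0.03],"roll":0}]'

```text
clock: 4.32
tool_pos: [0.5545, 0.1093, 0.0244]
eef_rot: [-1.571, 0.002, 0.256]
contact_force: [-0.5, 0.2, -0.5]
opening: 1.001
```

```bash
python3 look.py 7
```

```text
4.4167 [0.55581457 0.10949672 0.02569055] [-1.57114592e+00 -6.08543860e-04  2.56331685e-01] 1.0008098110477612
s [272 154]
t [171 109]
```

View pics/s7.png

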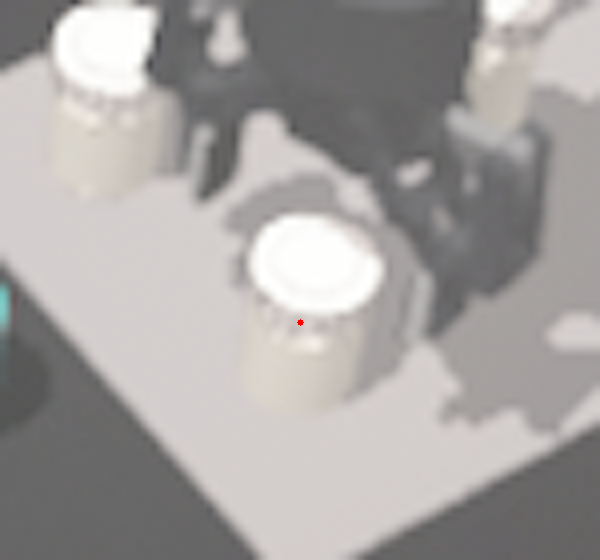

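View pics/t7.png

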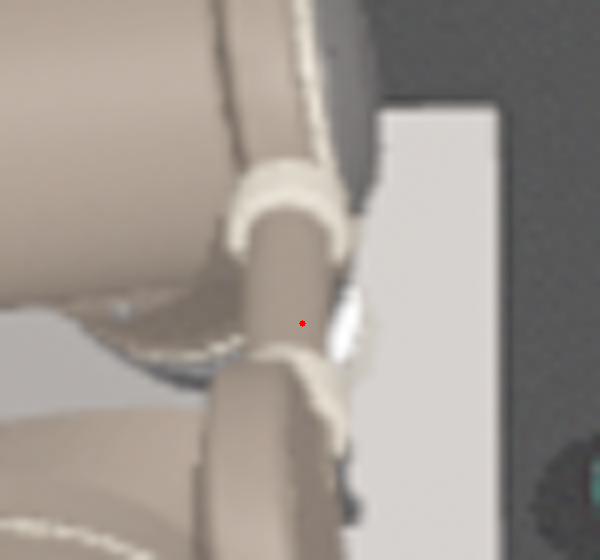

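Emit:
move_arm --deltas '[{"linear":[-0.001,0,-0.005],"roll":0},{"linear":[-0.001,0,-0.01],"roll":0},{"linear":[-0.001,0,-0.015],"roll":0},{"linear":[-0.001,0,-0.02],"roll":0},{"linear":[-0.001,0,-0.02],"roll":0},{"linear":[-0.001,0,-0.02],"roll":0}]'

```text
clock: 4.92
tool_pos: [0.5543, 0.1094, 0.005]
eef_rot: [-1.571, 0.001, 0.256]
contact_force: [0.0, -0.3, -0.1]
opening: 1.001
```

```bash
python3 look.py 8
```

```text
5.0167 [0.55490938 0.10950948 0.00567642] [-1.57115853e+00 -6.74254138e-04  2.56317361e-01] 0.9999989583546155
s [271 158]
t [172 110]
```

View pics/s8.png

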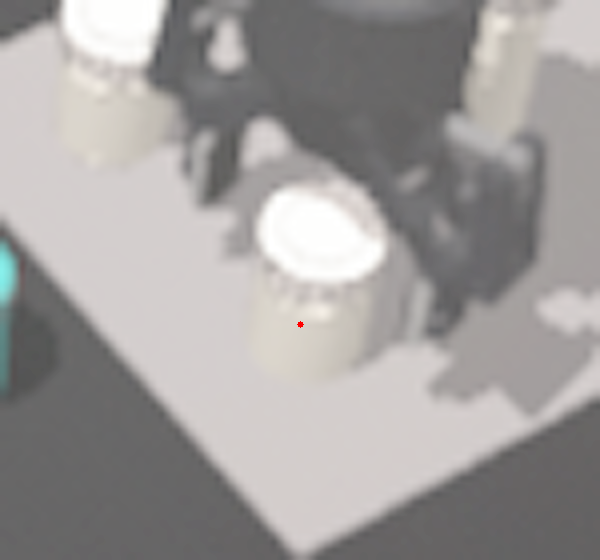

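Emit:
move_arm --deltas '[{"linear":[0,0,0],"roll":0},{"linear":[0,0,0],"roll":0},{"linear":[0,0,0],"roll":0},{"linear":[0,0,0],"roll":0},{"linear":[0,0,0],"roll":0},{"linear":[0,0,0],"roll":0},{"linear":[0,0,0],"roll":0},{"linear":[0,0,0],"roll":0}]' --claw 254 --grip_force 30

```text
clock: 5.68
tool_pos: [0.5553, 0.1096, 0.0061]
eef_rot: [-1.571, -0.001, 0.256]
contact_force: [-0.1, -0.5, 3.6]
opening: 0.5
```

```bash
python3 look.py 9
```

```text
5.7833 [0.55536862 0.1095644  0.00607416] [-1.57128226e+00 -1.48182779e-03  2.56371845e-01] 0.5052878770304875
s [271 158]
t [172 110]
```

View pics/s9.png

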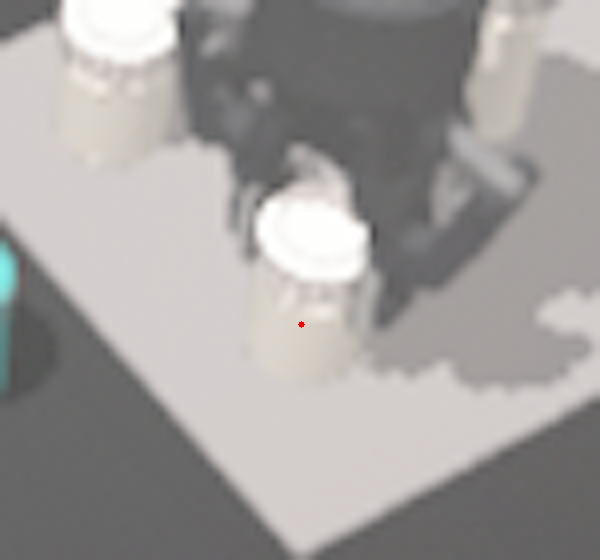

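Emit:
move_arm --deltas '[{"linear":[0,0,0.01],"roll":0},{"linear":[0,0,0.03],"roll":0},{"linear":[0,0,0.055],"roll":0},{"linear":[0,0,0.08],"roll":0},{"linear":[0,0,0.105],"roll":0},{"linear":[0,0,0.12],"roll":0},{"linear":[0,-0.02,0.12],"roll":0},{"linear":[-0.002,-0.045,0.12],"roll":0},{"linear":[-0.003,-0.07,0.12],"roll":0},{"linear":[-0.004,-0.1,0.12],"roll":0}]'

```text
clock: 6.62
tool_pos: [0.5506, 0.0094, 0.1263]
eef_rot: [-1.571, -0.001, 0.258]
contact_force: [0.0, 0.1, -0.3]
opening: 0.509
```

Emit:
move_arm --deltas '[{"linear":[-0.001,-0.03,0],"roll":0},{"linear":[-0.002,-0.06,0],"roll":0},{"linear":[-0.003,-0.09,0],"roll":0},{"linear":[-0.004,-0.12,0],"roll":0},{"linear":[-0.005,-0.15,0],"roll":0},{"linear":[-0.006,-0.18,0],"roll":0},{"linear":[-0.007,-0.21,0],"roll":0},{"linear":[-0.008,-0.24,0],"roll":0},{"linear":[-0.009,-0.265,0],"roll":0},{"linear":[-0.009,-0.28,0],"roll":0}]'

```text
clock: 7.45
tool_pos: [0.5409, -0.2731, 0.1264]
eef_rot: [-1.571, -0.001, 0.256]
contact_force: [-0.2, 0.8, -0.3]
opening: 0.504
```

```bash
python3 look.py 10
python3 - <<'E'
from h import *
s=imaging.snapshot("top");cv2.imwrite("pics/tt10.png",s["color"])
E
```

```text
7.55 [ 0.54134345 -0.27273802  0.12637955] [-1.57120974e+00 -1.21972565e-03  2.54864909e-01] 0.5012684360444958
s [144 190]
t [332 106]
```

View pics/s10.png

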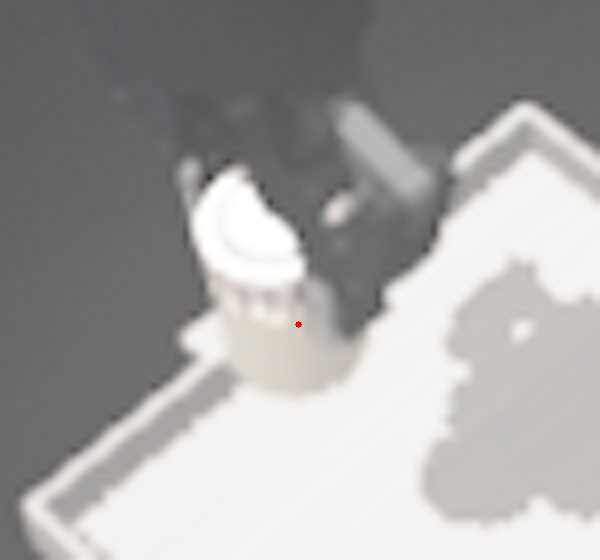

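View pics/tt10.png

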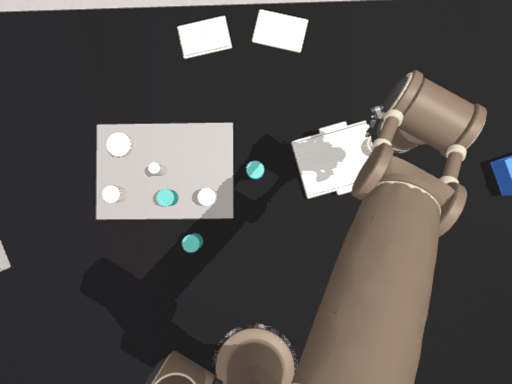

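Run:
```python
from h import *
import pickle
from scipy.optimize import least_squares
s=pickle.load(open("scene0.pkl","rb"))
n=np.array([-.254,.967,0]);o=[144,190]
c=np.array([.5413,-.2727,0])
def f(p):
    zm,th,off=p
    a=np.array([0,0,1])*np.cos(th)+n*np.sin(th); m=c+[0,0,zm]+n*off
    return np.r_[(proj(s,m+.03*a)-o)*8-[250,228],(proj(s,m-.03*a)-o)*8-[293,360]]
r=least_squares(f,[.15,0,0],x_scale=[.01,.1,.01]);print(r.x[0],np.degrees(r.x[1]),r.x[2],r.fun)
print([ (proj(s,c+[0,0,z])-o)*8 for z in(.12,.18)])
```

```text
0.14881077092781245 -2.187490802433214 -0.007174449281364702 [ 5.94476685  7.26162056 -6.71107833 -7.95307598]
[array([301.37562667, 337.20294865]), array([278.02159249, 214.98460749])]
```

Run:
```python
from h import *
st=manip.get_state();print(st["clock"],st["tool_pos"],st["opening"],st["moment"])
s=imaging.snapshot("scene");crop(s,140,180,240,280,7,"s11.png")
```

```text
7.6 [ 0.54118191 -0.27091606  0.12613924] 0.5086896819137873 [ 0.01649653 -0.03462681  0.02432426]
```

View pics/s11.png

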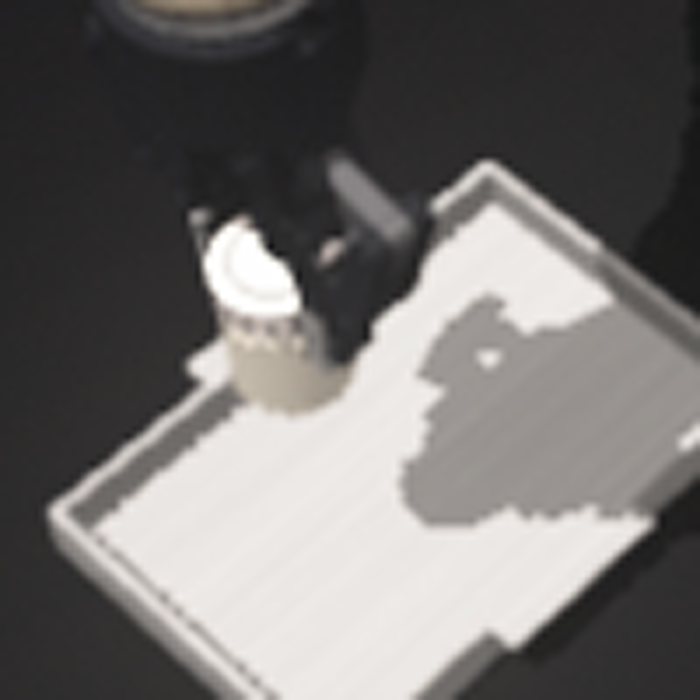

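Emit:
move_arm --deltas '[{"linear":[0,0,-0.015],"roll":0},{"linear":[0,0,-0.035],"roll":0},{"linear":[0,0,-0.055],"roll":0},{"linear":[0,0,-0.075],"roll":0},{"linear":[0,0,-0.09],"roll":0},{"linear":[0,0,-0.1],"roll":0},{"linear":[0,0,-0.108],"roll":0},{"linear":[0,0,-0.113],"roll":0},{"linear":[0,0,-0.116],"roll":0},{"linear":[0,0,-0.116],"roll":0}]'

```text
clock: 8.48
tool_pos: [0.5413, -0.2695, 0.0099]
eef_rot: [-1.569, -0.001, 0.257]
contact_force: [0.1, 0.5, -0.4]
opening: 0.506
```

Emit:
move_arm --deltas '[{"linear":[0,0,-0.001],"roll":0},{"linear":[0,0,-0.0015],"roll":0},{"linear":[0,0,-0.0015],"roll":0}]'

```text
clock: 8.73
tool_pos: [0.5418, -0.2699, 0.0091]
eef_rot: [-1.57, -0.001, 0.257]
contact_force: [-0.4, 0.4, -1.0]
opening: 0.504
```

Run:
```python
from h import *
st=manip.get_state();print(st["clock"],st["tool_pos"],st["opening"],st["contact_force"])
s=imaging.snapshot("scene");crop(s,140,180,240,280,7,"s12.png")
```

```text
8.7333 [ 0.54182399 -0.26986693  0.0091247 ] 0.5038326606392975 [-0.36660004  0.43503227 -0.95339244]
```

View pics/s12.png

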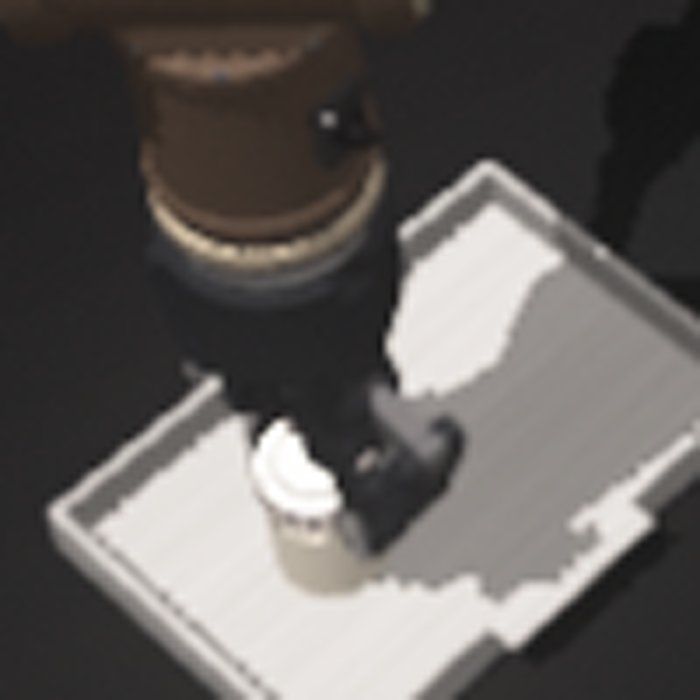

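Emit:
move_arm --deltas '[{"linear":[0,0,-0.001],"roll":0},{"linear":[0,0,-0.002],"roll":0},{"linear":[0,0,-0.002],"roll":0}]'

```text
clock: 9.03
tool_pos: [0.5422, -0.2702, 0.0081]
eef_rot: [-1.57, -0.002, 0.257]
contact_force: [-0.2, 0.5, 4.3]
opening: 0.506
```

Emit:
move_arm --deltas '[{"linear":[0,0,0],"roll":0},{"linear":[0,0,0],"roll":0},{"linear":[0,0,0],"roll":0},{"linear":[0,0,0],"roll":0},{"linear":[0,0,0.02],"roll":0},{"linear":[0,0,0.05],"roll":0},{"linear":[0,0,0.08],"roll":0},{"linear":[0,0,0.11],"roll":0},{"linear":[0,0,0.14],"roll":0},{"linear":[0,0,0.14],"roll":0}]' --claw 0

```text
clock: 9.87
tool_pos: [0.5468, -0.2728, 0.1556]
eef_rot: [-1.58, -0.011, 0.257]
contact_force: [1.3, -0.9, 0.9]
opening: 0.998
```

Run:
```python
from h import *
st=manip.get_state();print(st["clock"],st["tool_pos"],st["opening"],st["contact_force"])
s=imaging.snapshot("scene");crop(s,140,180,240,280,7,"s13.png")
```

```text
9.8667 [ 0.54680937 -0.27283364  0.15557251] 0.9981040209020031 [ 1.31414242 -0.94725614  0.88535548]
```

View pics/s13.png

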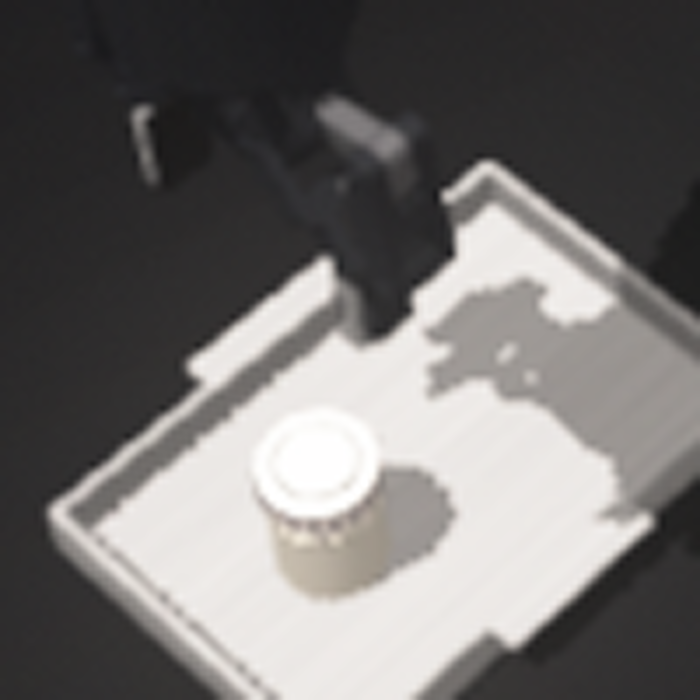

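The image shows the first jar (cap at crop (318,463)) standing upright in the tray. Next is jar B.

Emit:
move_arm --deltas '[{"linear":[-0.011,0.038,0],"roll":0},{"linear":[-0.022,0.077,0],"roll":0},{"linear":[-0.033,0.115,0],"roll":0},{"linear":[-0.044,0.153,0],"roll":0},{"linear":[-0.055,0.192,0],"roll":0},{"linear":[-0.066,0.23,0],"roll":0},{"linear":[-0.077,0.268,0],"roll":0},{"linear":[-0.088,0.306,0],"roll":0},{"linear":[-0.1,0.345,0],"roll":0},{"linear":[-0.11,0.383,0],"roll":0}]'

```text
clock: 10.75
tool_pos: [0.4329, 0.1124, 0.1513]
eef_rot: [-1.576, -0.006, 0.257]
contact_force: [1.0, 0.2, -0.0]
opening: 0.999
```

```bash
python3 look.py 14
python3 - <<'E'
from h import *
st=manip.get_state();print(st["clock"],st["tool_pos"],st["eef_rot"])
E
```

```text
10.85 [0.43209112 0.11541489 0.151195  ] [-1.57444398 -0.00523042  0.26411943] 0.9985795086884378
s [251  94]
t [161 157]
10.85 [0.43209112 0.11541489 0.151195  ] [-1.57444398 -0.00523042  0.26411943]
```

View pics/s14.png

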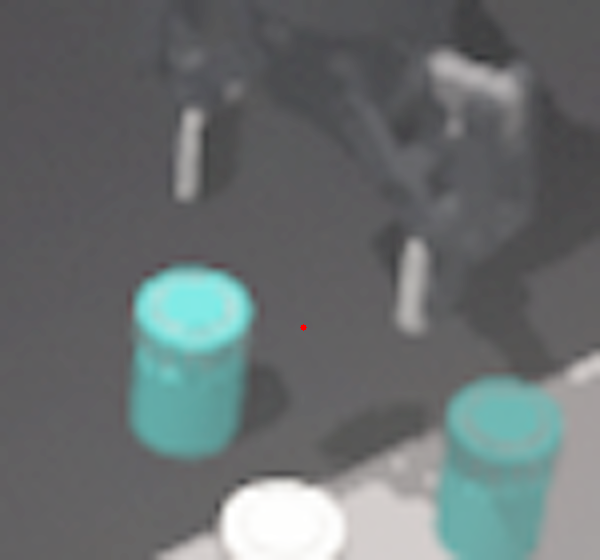

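Emit:
move_arm --deltas '[{"linear":[0.004,-0.005,-0.01],"roll":-0.4},{"linear":[0.004,-0.005,-0.03],"roll":-0.4},{"linear":[0.004,-0.005,-0.05],"roll":-0.4},{"linear":[0.004,-0.005,-0.06],"roll":-0.4},{"linear":[0.004,-0.005,-0.06],"roll":-0.4},{"linear":[0.004,-0.005,-0.06],"roll":-0.4}]'

```text
clock: 11.35
tool_pos: [0.4354, 0.1092, 0.09]
eef_rot: [-1.574, -0.002, 0.255]
contact_force: [0.4, -1.2, 1.6]
opening: 1.0
```

```bash
python3 look.py 15
python3 - <<'E'
from h import *
st=manip.get_state();print(st["clock"],st["tool_pos"],st["eef_rot"])
E
```

```text
11.45 [0.43705988 0.10982905 0.09170244] [-1.57467142 -0.00628376  0.25595129] 1.0012516556951387
s [249 112]
t [168 155]
11.45 [0.43705988 0.10982905 0.09170244] [-1.57467142 -0.00628376  0.25595129]
```

View pics/s15.png

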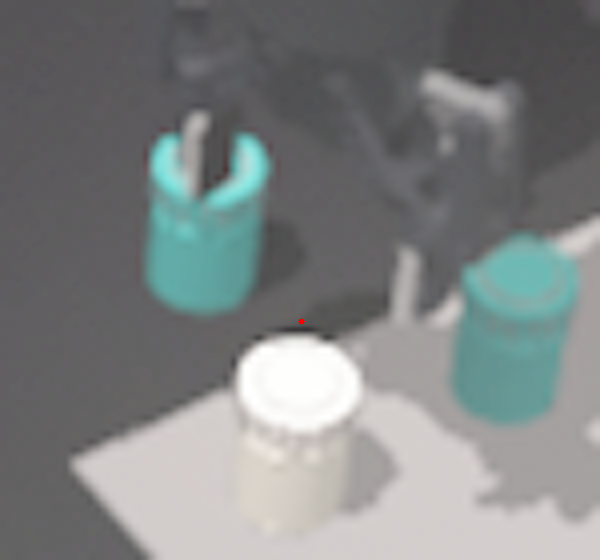

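Emit:
move_arm --deltas '[{"linear":[-0.001,0.0005,-0.015],"roll":0},{"linear":[-0.001,0.0005,-0.035],"roll":0},{"linear":[-0.001,0.0005,-0.055],"roll":0},{"linear":[-0.001,0.0005,-0.07],"roll":0},{"linear":[-0.001,0.0005,-0.08],"roll":0},{"linear":[-0.001,0.0005,-0.0855],"roll":0},{"linear":[-0.001,0.0005,-0.0855],"roll":0},{"linear":[-0.001,0.0005,-0.0855],"roll":0}]'

```text
clock: 12.12
tool_pos: [0.4369, 0.1104, 0.0068]
eef_rot: [-1.575, -0.007, 0.256]
contact_force: [0.0, -0.1, -0.8]
opening: 0.998
```

```bash
python3 look.py 16
python3 - <<'E'
from h import *
st=manip.get_state();print(st["clock"],st["tool_pos"],st["eef_rot"],st["contact_force"])
E
```

```text
12.2167 [0.43728597 0.11048865 0.00718777] [-1.57487763 -0.00859654  0.25583597] 0.9951284485853055
s [247 132]
t [172 155]
12.2167 [0.43728597 0.11048865 0.00718777] [-1.57487763 -0.00859654  0.25583597] [ 0.69340668 -0.36223589 -0.07728167]
```

View pics/s16.png

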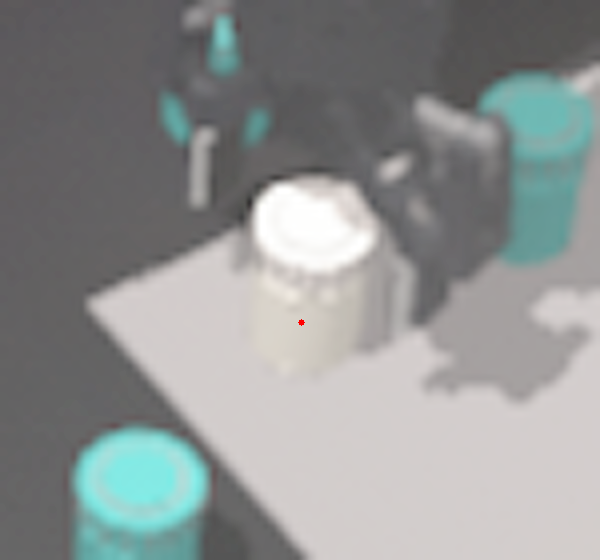

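Straddled as with the first jar. Closing.

Emit:
move_arm --deltas '[{"linear":[-0.001,0,-0.001],"roll":0},{"linear":[-0.001,0,-0.001],"roll":0},{"linear":[-0.001,0,-0.001],"roll":0},{"linear":[-0.001,0,-0.001],"roll":0},{"linear":[-0.001,0,-0.001],"roll":0},{"linear":[-0.001,0,-0.001],"roll":0},{"linear":[-0.001,0,-0.001],"roll":0},{"linear":[-0.001,0,-0.001],"roll":0}]' --claw 254 --grip_force 30

```text
clock: 12.88
tool_pos: [0.4365, 0.1106, 0.0067]
eef_rot: [-1.575, -0.009, 0.256]
contact_force: [-1.6, -0.3, 5.9]
opening: 0.505
```

Emit:
move_arm --deltas '[{"linear":[0,0,0.01],"roll":0},{"linear":[0,0,0.03],"roll":0},{"linear":[0,0,0.055],"roll":0},{"linear":[0,0,0.08],"roll":0},{"linear":[0,0,0.105],"roll":0},{"linear":[0,0,0.12],"roll":0},{"linear":[0,0,0.12],"roll":0}]'

```text
clock: 13.47
tool_pos: [0.4399, 0.1111, 0.1308]
eef_rot: [-1.576, -0.017, 0.256]
contact_force: [1.0, -1.2, -1.0]
opening: 0.512
```

```bash
python3 look.py 17
python3 - <<'E'
import cv2,pickle
from h import *
s=imaging.snapshot("scene");crop(s,140,180,240,280,7,"s17b.png")
# jar A centre in tray from cap pixel
q=(140+318/7-.4,180+463/7-.4);p=ray(s,*q,.064);print("A",p)
d=p[:2]-[.530,-.2285];print(d@[.967,.254],d@[-.254,.967])
st=manip.get_state();print(st["tool_pos"])
E
```

```text
13.5667 [0.43673366 0.11061455 0.12711325] [-1.57504319 -0.01013233  0.25598481] 0.505710691876691
s [250 102]
t [165 155]
A [ 0.54382376 -0.27165357  0.064     ]
0.0024065725983282577 -0.045240742205007525
[0.43565845 0.11041121 0.12600075]
```

View pics/s17.png

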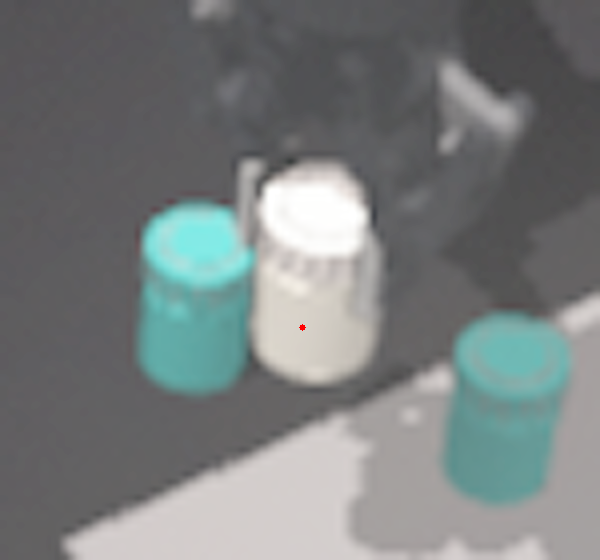

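Emit:
move_arm --deltas '[{"linear":[0.006,-0.02,0],"roll":0},{"linear":[0.014,-0.05,0],"roll":0},{"linear":[0.0225,-0.08,0],"roll":0},{"linear":[0.032,-0.115,0],"roll":0},{"linear":[0.042,-0.15,0],"roll":0},{"linear":[0.052,-0.185,0],"roll":0},{"linear":[0.062,-0.22,0],"roll":0},{"linear":[0.072,-0.255,0],"roll":0},{"linear":[0.08,-0.282,0],"roll":0},{"linear":[0.083,-0.2955,0],"roll":0}]'

```text
clock: 14.45
tool_pos: [0.5184, -0.1881, 0.124]
eef_rot: [-1.574, -0.006, 0.253]
contact_force: [-0.6, -0.5, -1.1]
opening: 0.506
```

Emit:
move_arm --deltas '[{"linear":[0,0,0],"roll":0},{"linear":[0,0,0],"roll":0},{"linear":[0,0,0],"roll":0}]'

```text
clock: 14.7
tool_pos: [0.5167, -0.1864, 0.1223]
eef_rot: [-1.571, -0.003, 0.254]
contact_force: [0.4, 0.1, -0.4]
opening: 0.505
```

```bash
python3 look.py 18; python3 -c "
from h import *
st=manip.get_state();print(st['tool_pos'],st['contact_force'])"
```

```text
14.8 [ 0.51737188 -0.18618254  0.12318643] [-1.57251892 -0.00405272  0.25489132] 0.5043048412882889
s [171 168]
t [294 117]
[ 0.51737188 -0.18618254  0.12318643] [-0.15895102 -0.11482365 -1.22625627]
```

View pics/s18.png

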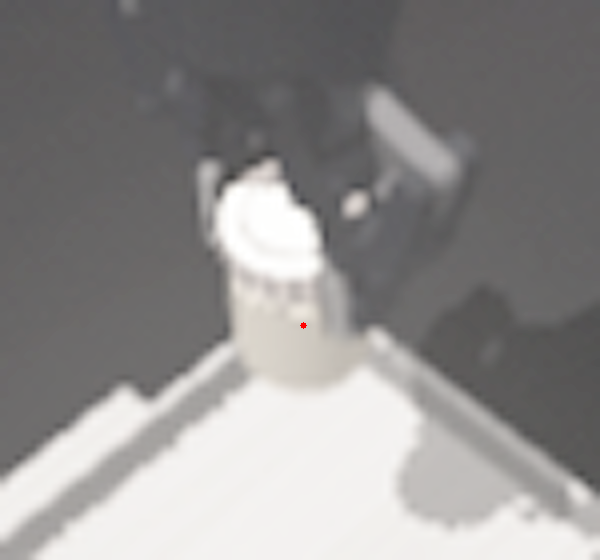

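Emit:
move_arm --deltas '[{"linear":[0.001,0,-0.015],"roll":0},{"linear":[0.001,0,-0.035],"roll":0},{"linear":[0.001,0,-0.055],"roll":0},{"linear":[0.001,0,-0.075],"roll":0},{"linear":[0.001,0,-0.09],"roll":0},{"linear":[0.001,0,-0.1],"roll":0},{"linear":[0.001,0,-0.107],"roll":0},{"linear":[0.001,0,-0.111],"roll":0},{"linear":[0.001,0,-0.1125],"roll":0},{"linear":[0.001,0,-0.1125],"roll":0}]'

```text
clock: 15.63
tool_pos: [0.5188, -0.1861, 0.0111]
eef_rot: [-1.573, -0.005, 0.255]
contact_force: [-0.7, -0.4, -0.8]
opening: 0.505
```

Emit:
move_arm --deltas '[{"linear":[0,0,-0.001],"roll":0},{"linear":[0,0,-0.0015],"roll":0},{"linear":[0,0,-0.0015],"roll":0}]'

```text
clock: 15.88
tool_pos: [0.5194, -0.1864, 0.0102]
eef_rot: [-1.574, -0.006, 0.255]
contact_force: [0.2, 0.4, -0.9]
opening: 0.508
```

Emit:
move_arm --deltas '[{"linear":[0,0,-0.001],"roll":0},{"linear":[0,0,-0.0025],"roll":0},{"linear":[0,0,-0.0025],"roll":0},{"linear":[0,0,-0.0025],"roll":0}]'

```text
clock: 16.22
tool_pos: [0.52, -0.1868, 0.0088]
eef_rot: [-1.574, -0.006, 0.255]
contact_force: [-2.0, 0.3, 5.3]
opening: 0.508
```

Floor contact. Releasing and retreating.

Emit:
move_arm --deltas '[{"linear":[0,0,0],"roll":0},{"linear":[0,0,0],"roll":0},{"linear":[0,0,0],"roll":0},{"linear":[0,0,0],"roll":0},{"linear":[0,0,0],"roll":0},{"linear":[0,0,0.02],"roll":0},{"linear":[0,0,0.05],"roll":0},{"linear":[0,0,0.085],"roll":0},{"linear":[0,0,0.12],"roll":0},{"linear":[0,0,0.15],"roll":0}]' --claw 0

```text
clock: 17.05
tool_pos: [0.5202, -0.1869, 0.1608]
eef_rot: [-1.575, -0.007, 0.255]
contact_force: [-0.3, -1.1, 1.1]
opening: 1.001
```

Emit:
move_arm --deltas '[{"linear":[-0.02,0.03,0.03],"roll":0},{"linear":[-0.04,0.06,0.06],"roll":0},{"linear":[-0.06,0.09,0.06],"roll":0},{"linear":[-0.08,0.12,0.06],"roll":0},{"linear":[-0.1,0.14,0.06],"roll":0},{"linear":[-0.1,0.14,0.06],"roll":0},{"linear":[-0.1,0.14,0.06],"roll":0},{"linear":[-0.1,0.14,0.06],"roll":0}]'

```text
clock: 17.72
tool_pos: [0.4208, -0.0471, 0.2211]
eef_rot: [-1.576, -0.008, 0.256]
contact_force: [-0.0, 0.2, -0.9]
opening: 0.998
```

Run:
```python
from h import *
s=imaging.snapshot("scene");cv2.imwrite("pics/s19.png",s["color"]);crop(s,140,180,260,280,6,"s19b.png")
s=imaging.snapshot("top");cv2.imwrite("pics/t19.png",s["color"])
st=manip.get_state();print(st["clock"],st["tool_pos"],st["joint_vel"])
```

```text
17.8167 [ 0.42110695 -0.04762206  0.22094447] [-0.00749275  0.00593571 -0.00255279  0.00216856  0.0032142   0.00056949]
```

View pics/s19.png

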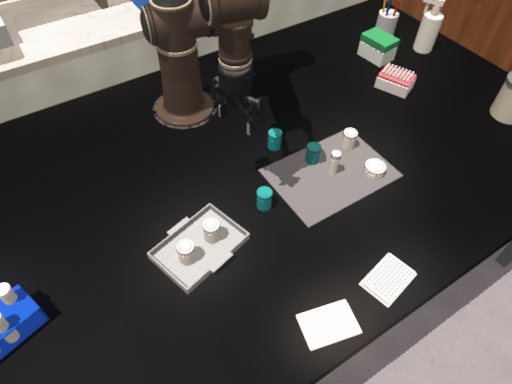

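View pics/s19b.png

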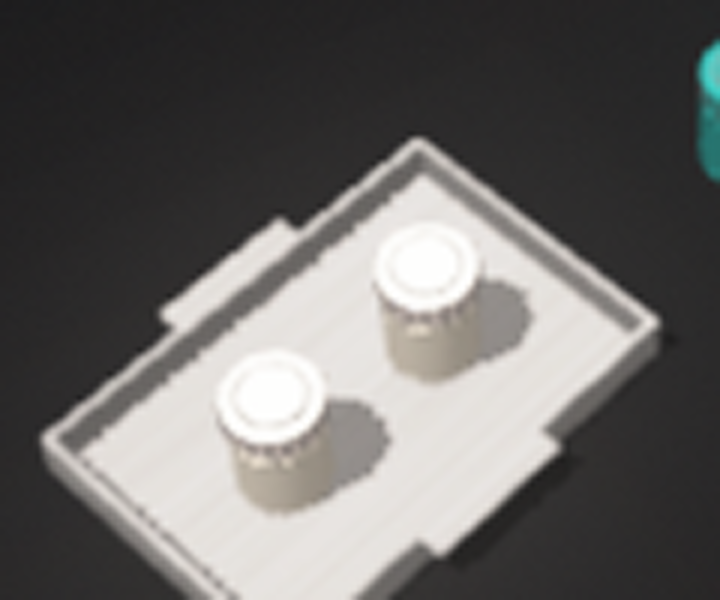

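View pics/t19.png

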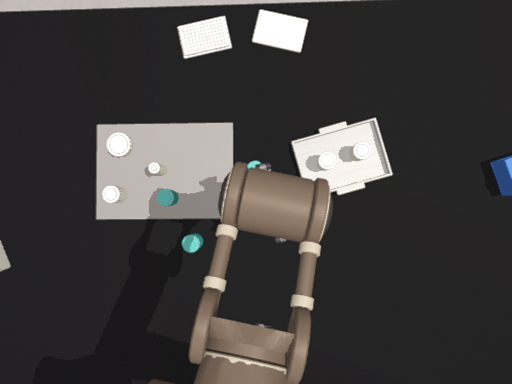

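Both jars stand upright in the tray (scene pixels (186,250) and (211,230)). Jar C at (111,194) in the top view and the bystanders have not moved, and the arm is clear.

```bash
python3 -c "
from workcell import manip
print(manip.hand_in())"
```

```text
the job is handed in; nothing more can be done
None
```

I moved two squat jars from the grey mat to the floor of the steel tray and handed the job in at about 18 s of the 58 s allowed. These were the two on the mat's tray side.

**Last checks:**
- **Placed jars:** Both stand upright in the final pictures, well inside the walls. I measured the first about 45 mm from the tray centre along its long side. I aimed the second at the matching spot on the other side but checked it only by eye. The wrist force at each set-down was about 4–5 N.
- **Everything else:** The third squat jar appears in the same place as at the start (top-view pixel (111,194)). The vial, the flat pot and the turquoise jars look unmoved too. One turquoise jar is partly hidden by the arm in the last top view but is clear in the scene view.
- **Gripper:** It is open, about 0.2 m above the bench and touching nothing.

**One disagreement:** In the scene camera the fingertips looked roughly 15–20 mm higher than the reported tool position. I didn't find the cause. I lowered the arm in steps, checking the pictures, and set each jar down by feeling for floor contact.

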